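# Put the bar kit back on its own coasters

### The job

The things on the four coloured coasters have changed places. Put each back on its own, upright and in the middle: the spice jar on the green coaster, the tasting glass on the blue, the shaker on the yellow and the steel hourglass measure on the red, one thing to a coaster; put something aside on the free worktop where you need room. Tip nothing over and leave the two topping tubs where they are.

Things in the scene. Friction and masses are not known exactly. Their poses are not given: they have to be found in the camera images.
- cinnamon: Spice jar with a dark screw cap and a green and orange label, upright, round, 44 mm across, 105 mm tall, about 0.1 kg. Good to grip about 70 mm above its foot. Origin: centre of its underside; z is up.
- glass_1: Small clear tasting glass with a green band, empty, upright, round, 48 mm across at the foot and 58 mm at the rim, 82 mm tall, about 0.1 kg. Good to grip about 55 mm above its foot. Origin: centre of its underside; z is up.
- shaker: Shaker whose clear lower body has a grey-brown filling and a domed metal top, upright, round, 44 mm across up to 66 mm height, then the narrower dome (34 mm), 90 mm tall, about 0.1 kg. Good to grip about 50 mm above its foot. Origin: centre of its underside; z is up.
- jigger: Steel double measure shaped like an hourglass, upright, wide cup down: 46 mm across at the foot, narrow waist about 45 mm up, 38 mm across at the upper rim, 78 mm tall, about 0.1 kg. Good to grip just above the waist, about 58 mm above its foot. Origin: centre of its underside; z is up.
- green_coaster: Flat round green coaster with a cork disc (60 mm) in its middle; 90 mm across, 5 mm thick, fixed on the worktop (its top is at z = 0.005). One thing stands on each of the four coasters at the start, and always on a wrong one. Origin: centre of its underside. The worktop to the right of the coasters, x 0.42 to 0.53 and y -0.25 to -0.14, is always free and may be used to put a thing aside.
- blue_coaster: Flat round blue coaster with a cork disc (60 mm) in its middle; 90 mm across, 5 mm thick, fixed on the worktop (its top is at z = 0.005). One thing stands on each of the four coasters at the start, and always on a wrong one. Origin: centre of its underside.
- yellow_coaster: Flat round yellow coaster with a cork disc (60 mm) in its middle; 90 mm across, 5 mm thick, fixed on the worktop (its top is at z = 0.005). One thing stands on each of the four coasters at the start, and always on a wrong one. Origin: centre of its underside.
- red_coaster: Flat round red coaster with a cork disc (60 mm) in its middle; 90 mm across, 5 mm thick, fixed on the worktop (its top is at z = 0.005). One thing stands on each of the four coasters at the start, and always on a wrong one. Origin: centre of its underside.
- tub_oats: Small clear square topping tub with beige filling, 69 x 69 mm, 75 mm tall, a loose bystander that stands in the middle of the four coasters and must stay where it is. Origin: centre of its underside; z is up.
- tub_berries: Small clear square topping tub with dark pink filling, 69 x 69 mm, 75 mm tall, a loose bystander that stands at the right of the coasters, towards the back, and must stay where it is. Origin: centre of its underside; z is up. Farther right (beyond y = -0.27) stand fixed things up to 260 mm tall (two pump bottles, cup lids, a timer): keep clear of them.

How it is judged:
By the outcome, as a careful person would: the job done as asked, in the order asked, and still so for the second after the job is handed in, with the robot touching nothing.
It also fails if it takes over 125 s, if anything falls off the work surface, if the arm or the gripper's body presses on something with over 40 N, if the wrist force passes 120 N, or if a joint passes its speed limit or range.

### The arm

A 6-joint arm with a two-finger parallel gripper is mounted at the origin on a cart in front of the work surface, level with it; the furniture and walls round the work are solid. World frame = base frame: x ahead of the robot, y to its left, z up, the work surface at z = 0. Lengths are in mm, angles in rad, forces in N, time in s.
With the tool pointing down it reaches from about 400 to 825 mm from the base axis. Payload 7 kg.
Tool frame: the origin (TCP) lies at the very end of the fingers, on their centre line; the grasp point (between the pads) lies pinch_z behind it (pinch_z is the distance from the TCP to the grasp point, in mm); z points along the fingers, y is the line along which they close (so a half turn about z gives the same grasp; the last joint's range is limited). The gripper opens to 88 mm and grips with 3 to 60 N. Pads are 19 mm wide; open, the fingers measure 130 mm over their backs; the gripper's body (78 mm by 193 mm) begins 47 mm behind the grasp point.
Start: joints at [1.473, 0.359, 0.012, 0, -1.224, -0.288], TCP at [254.009, 625.359, 226.561] pointing down, gripper open.
Joint ranges: [-3.07, 3.07], [-1.43, 2.12], [-1.02, 1.25], [-3.03, 1.67], [-3.05, -0], [-3.03, 3.03]. Speed limits (rad/s): [2.39, 2.39, 3.01, 3.14, 3.14, 3.14].

### API

Orientations are given as a unit quaternion [w, x, y, z].
In Python, from cell import observe, capture, close_job, pinch_z gives the robot as it stands.
- The arm moves only by the shell command python3 -m crank 'ROWS' [OPENING] [FORCE]. ROWS is JSON, a list of rows, each a list of 6 numbers: the shift along the world's x, y, z normalised to -1 to 1, where 1 is 0.03 m, then the turn, a rotation vector about the world's x, y, z normalised to -1 to 1, where 1 is pi rad. A call has exactly 5 rows; each row shifts and turns the commanded pose from where the row before left it; what a row does not reach is not made up. A row lasts 1/10 s, in which the tool goes at most 50 mm and 8.59 degrees, less where a joint would pass 70% of its speed; a pose out of reach is approached as far as the arm can. A call with a number of a shift or a turn outside -1 to 1 is refused whole. A call with a gripper value outside its range is refused whole. OPENING is the opening, from 0 (shut) to 1 (fully open), set as the call begins (- or left out, the last holds). The fingers move at their own pace and stop on an object; FORCE is the grip in N (left out, the last holds). Time passes only in rows, so rows that do not move let the fingers close, or fill a call up. It gives the time, the measured TCP pose, the force, the opening and the grip force at its end, in the units of the state.
- observe(): the state, without advancing time (a new reading comes with each control period).
- capture(name): name is "scene" or "top"; returns a dict with "image" (384x512x3 uint8, blue, green, red), "fx", "fy", "cx", "cy" (pixels), "world_from_camera" (4x4, takes a point from camera to world coordinates). Camera axes: x right, y down, z forward; pixel columns grow to the right and rows downward; lengths in mm; the calibration is good to about 2 mm. A picture is of the moment at which its call begins. There is no depth.
- close_job(): hands the job in; it is judged then, once.
The state is a dict: "clock": time; "q": joint angles; "qd": joint speeds; "joint_torque": joint torques, N m; "position": TCP position; "tcp_rot": TCP orientation; "wrist_force": force on the tool from outside, world axes, zero at the start; "ft_torque": the same for the moment, N m; "width": finger opening in mm; "finger_force": force on a finger pad.
Only numpy, scipy, OpenCV 4.12 (cv2) and the standard library are available. Lean on these libraries where they do the work, as an engineer would, in place of code of your own. Each camera call takes 0.05 s, during which the arm holds its last target. There are 200 camera calls.

## Working session

There is one attempt and no reset: what is moved stays moved. The work goes in short steps, Python scripts to look and compute and a shell command to move; the robot and the scene stay as the last step left them, time stands still between calls to the robot, and variables do not carry over. Pictures are saved under pics/ and viewed, at most 14 in all, crops included, and the job is handed in when it is done.

```bash
mkdir -p pics; ls; python3 - <<'E'
from cell import observe,capture,pinch_z
import cv2,numpy as np
print(pinch_z); s=observe(); print(s)
for n in("scene","top"):
    c=capture(n); cv2.imwrite(f"pics/{n}0.png",c["image"]); np.savez(f"pics/{n}0.npz",**c); print(n,c["fx"],c["cx"],c["cy"],np.round(c["world_from_camera"],3).tolist())
E
```

```text
pics
18.8
{'clock': 0.0, 'q': array([ 1.47311169e+00,  3.59385890e-01,  1.10320828e-02, -3.32253558e-04,
       -1.22411259e+00, -2.88102998e-01]), 'qd': array([-0.00110074, -0.00142167, -0.0009168 , -0.00105519, -0.00059299,
       -0.00026944]), 'joint_torque': array([ 1.87458012e-03, -5.82719529e+01,  2.93049413e+01,  6.99699953e+00,
        7.22914396e-03, -1.47234255e-04]), 'position': array([253.83867076, 624.90598793, 225.61491461]), 'tcp_rot': array([ 8.46101694e-04,  9.81442400e-01, -1.91755298e-01, -7.61055024e-05]), 'wrist_force': array([-0.16635225, -0.71763004,  0.75798002]), 'ft_torque': array([-0.00309812, -0.0229107 ,  0.00511922]), 'finger_force': 0.0, 'width': 87.49374754020826}
scene 360.97532621493616 250.26838025231098 189.27375464136145 [[0.833, -0.367, 0.415, 167.707], [-0.554, -0.556, 0.62, -501.624], [0.003, -0.746, -0.666, 652.562], [0.0, 0.0, 0.0, 1.0]]
top 376.3936774282462 249.81616219693046 196.19777586097683 [[0.015, -0.994, 0.104, 443.805], [-1.0, -0.014, 0.015, 27.911], [-0.014, -0.104, -0.994, 917.457], [0.0, 0.0, 0.0, 1.0]]
```

View pics/scene0.png

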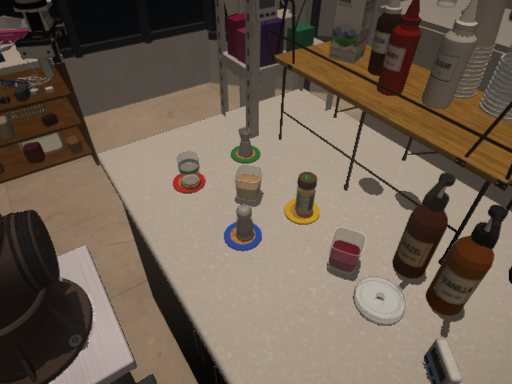

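View pics/top0.png

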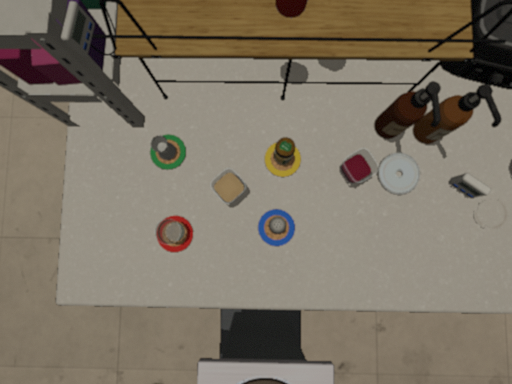

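The glass is on red (scene 188,175), the jigger on green (245,145), the shaker on blue (244,228) and the jar on yellow (306,200). I'll fit the coasters and enlarge the objects.

```bash
cat > h.py <<'E'
import cv2,numpy as np
def cast(c,px,z):
    px=np.atleast_2d(np.asarray(px,float)); T=np.array(c["world_from_camera"])
    d=np.c_[(px[:,0]-c["cx"])/c["fx"],(px[:,1]-c["cy"])/c["fy"],np.ones(len(px))]@T[:3,:3].T
    return T[:3,3]+d*((z-T[2,3])/d[:,2])[:,None]
def proj(c,p):
    T=np.array(c["world_from_camera"]); q=(np.atleast_2d(p)-T[:3,3])@T[:3,:3]
    return np.c_[c["fx"]*q[:,0]/q[:,2]+c["cx"],c["fy"]*q[:,1]/q[:,2]+c["cy"]]
HUE=dict(green=(50,85),blue=(108,130),yellow=(22,32),red=(172,8))
def coaster(c,name,guess):
    hsv=cv2.cvtColor(c["image"],cv2.COLOR_BGR2HSV); a,b=HUE[name]; h=hsv[...,0]
    m=((h>=a)&(h<=b)) if a<b else ((h>=a)|(h<=b))
    m&=(hsv[...,1]>130)&(hsv[...,2]>50)
    v,u=np.nonzero(m); w=cast(c,np.c_[u,v],5)[:,:2]
    w=w[np.hypot(*(w-guess).T)<62]
    (x,y),r=cv2.minEnclosingCircle(w.astype(np.float32)); return x,y,r,len(w)
E
python3 - <<'E'
from h import *
C={n:dict(np.load(f"pics/{n}0.npz")) for n in("scene","top")}
g={'green':((245,155),(168,152)),'red':((189,182),(175,233)),'yellow':((302,211),(283,158)),'blue':((243,236),(276,227))}
for k,(s,t) in g.items():
    for n,p in(("scene",s),("top",t)):
        w=cast(C[n],p,5)[0,:2]; print(k,n,np.round(coaster(C[n],k,w),1))
rows=[]
for n in("scene","top"):
    r=[]
    for k,p in g.items():
        u,v=p[n=="top"]; v-=12*(n=="scene")
        r.append(cv2.resize(C[n]["image"][v-30:v+30,u-25:u+25],(200,240),interpolation=cv2.INTER_CUBIC)); print(n,k,"crop origin",u-25,v-30)
    rows.append(np.hstack(r))
cv2.imwrite("pics/crop.png",np.vstack(rows))
print(cast(C["top"],[(165,97),(283,97),(231,187),(358,167)],0).round(), cast(C["top"],[(230,57),(143,125)],250).round())
E
```

```text
green scene [648.4 247.2  42.4 136. ]
green top [647.4 246.7  42.1 277. ]
red scene [446.3 222.1  45.1 259. ]
red top [446.1 222.5  43.4 466. ]
yellow scene [634.6 -36.3  44.1 267. ]
yellow top [635.3 -36.9  45.3 435. ]
blue scene [465.7 -23.   43.8 347. ]
blue top [464.9 -22.7  42.8 430. ]
scene green crop origin 220 113
scene red crop origin 164 140
scene yellow crop origin 277 169
scene blue crop origin 218 194
top green crop origin 143 122
top red crop origin 150 203
top yellow crop origin 258 128
top blue crop origin 251 197
[[ 789.  260.    0.]
 [ 792.  -38.    0.]
 [ 562.   89.    0.]
 [ 616. -223.    0.]] [[773.  79. 250.]
 [642. 235. 250.]]
```

View pics/crop.png

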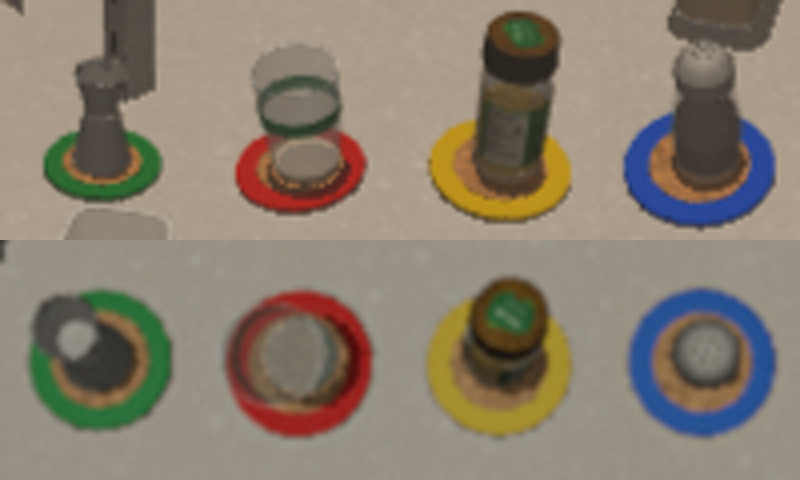

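Crop tops, in full-image pixels:

| Object | Scene | Top |
|---|---|---|
| Jigger | (245.5,131) | (159.5,144) |
| Jar cap | (307.5,177) | (285,146) |
| Shaker dome | (244,210) | (277.5,224.5) |
| Glass rim | (188,157.5) | — |

Next I'll triangulate these, plus the shelf and post.

```bash
python3 - <<'E'
from h import *
C={n:dict(np.load(f"pics/{n}0.npz")) for n in("scene","top")}
def tri(s,t):
    A=cast(C["scene"],s,0)[0];B=C["scene"]["world_from_camera"][:3,3];a=(A-B)/np.linalg.norm(A-B)
    P=cast(C["top"],t,0)[0];Q=C["top"]["world_from_camera"][:3,3];p=(P-Q)/np.linalg.norm(P-Q)
    M=2*np.eye(3)-np.outer(a,a)-np.outer(p,p)
    return np.linalg.solve(M,(np.eye(3)-np.outer(a,a))@B+(np.eye(3)-np.outer(p,p))@Q).round(1)
for k,s,t,z in(("jar",(307.5,177.3),(285.25,146),105),("jig",(245.5,131),(159.5,144.3),78),("shk",(244.25,210.25),(277.5,224.5),80),("glass",(188,157.5),(174,231),82)):
    print(k,tri(s,t),cast(C["scene"],s,z+5).round(1),cast(C["top"],t,z+5).round(1))
print("glass foot",cast(C["scene"],(190.5+.75,180),8).round(1),cast(C["top"],(175,232),8).round(1))
print("board corner",tri((277,55),(117,57)),"post",cast(C["scene"],(252,137),0).round(),cast(C["top"],(140,125),0).round())
a=np.hstack([cv2.resize(C["scene"]["image"][0:160,190:350],(480,480)),cv2.resize(C["top"]["image"][60:180,60:140+40],(320,320))[:].copy() if 0 else cv2.resize(C["top"]["image"][0:160,60:165],(315,480))])
cv2.imwrite("pics/post.png",a)
E
```

```text
jar [640.  -35.6 110.3] [[640.7 -35.5 110. ]] [[639.6 -35.4 110. ]]
jig [648.3 246.4  83.7] [[650.6 246.6  83. ]] [[646.7 247.5  83. ]]
shk [470.5 -22.2  83.4] [[471.1 -24.2  85. ]] [[469.  -21.3  85. ]]
glass [449.8 205.3  96.1] [[453.  217.7  87. ]] [[451.3 206.6  87. ]]
glass foot [[454.2 219.9   8. ]] [[449.7 221.    8. ]]
board corner [769.1 280.2 266.5] post [[719. 314.  -0.]] [[716. 321.   0.]]
```

View pics/post.png

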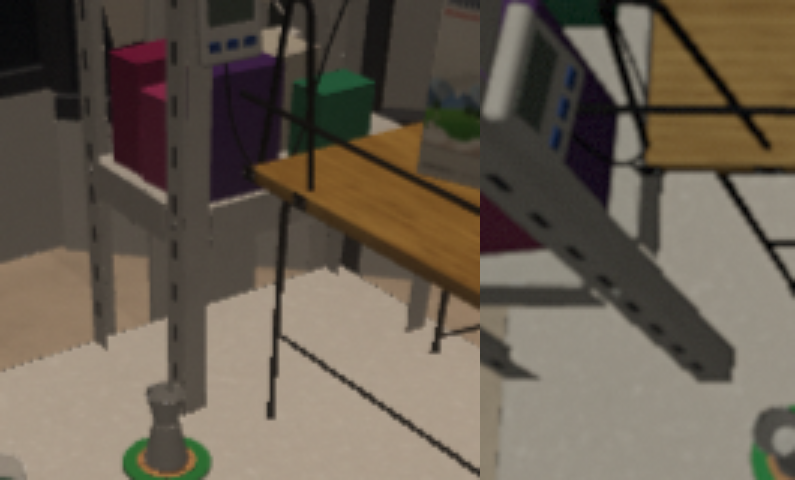

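Positions are consistent: shaker (470,-22), jar (640,-35), jigger (648,247) and glass (451,220). The post's foot is near (715,318), and the shelf's front edge is at x≈769, z≈266. I'll keep the closing axis at about -30° throughout.

Plan: shaker aside, glass to blue, jigger to red, jar to green, shaker to yellow.

```bash

python3 -m crank '[[0.3,-0.9,0,0,0,-0.0227],[0.3,-0.9,0,0,0,-0.0227],[0.3,-0.9,0,0,0,-0.0227],[0.3,-0.9,0,0,0,-0.0227],[0.3,-0.9,0,0,0,-0.0227]]' 1 20
python3 -m crank '[[0.3,-0.9,0,0,0,-0.0227],[0.3,-0.9,0,0,0,-0.0227],[0.3,-0.9,0,0,0,-0.0227],[0.3,-0.9,0,0,0,-0.0227],[0.3,-0.9,0,0,0,-0.0227]]'
python3 -m crank '[[0.3,-0.9,0,0,0,-0.0227],[0.3,-0.9,0,0,0,-0.0227],[0.3,-0.9,0,0,0,-0.0227],[0.3,-0.9,0,0,0,-0.0227],[0.3,-0.9,0,0,0,-0.0227]]'
python3 -m crank '[[0.3,-0.9,0,0,0,-0.0227],[0.3,-0.9,0,0,0,-0.0227],[0.3,-0.9,0,0,0,-0.0227],[0.3,-0.9,0,0,0,-0.0227],[0,0,0,0,0,-0.0227]]'
python3 -m crank '[[0,0,0,0,0,-0.0227],[0,0,0,0,0,-0.0227],[0,0,0,0,0,-0.0227],[0,0,0,0,0,0],[0,0,0,0,0,0]]'
python3 -c "
from cell import observe;print(observe()['q'])"
```

```text
clock: 0.6
position: [299.1, 489.0, 226.1]
tcp_rot: [0.0, 0.931, -0.364, -0.0]
wrist_force: [-0.6, 0.4, 0.2]
width: 87.9
finger_force: 0.0
clock: 1.1
position: [344.1, 354.0, 226.3]
tcp_rot: [0.0, 0.852, -0.523, -0.0]
wrist_force: [0.8, 0.6, 0.1]
width: 87.5
finger_force: 0.0
clock: 1.6
position: [389.0, 219.1, 226.4]
tcp_rot: [0.0, 0.746, -0.666, -0.0]
wrist_force: [1.2, -0.5, -0.5]
width: 87.5
finger_force: 0.0
clock: 2.1
position: [425.1, 109.9, 226.3]
tcp_rot: [-0.0, -0.615, 0.789, -0.0]
wrist_force: [-0.7, 0.9, 0.6]
width: 87.7
finger_force: 0.0
clock: 2.6
position: [424.9, 112.2, 226.4]
tcp_rot: [-0.0, -0.53, 0.848, 0.0]
wrist_force: [-0.9, 0.7, -0.1]
width: 87.7
finger_force: 0.0
[ 7.09901380e-01 -4.13598855e-02 -4.76474277e-01 -7.21816444e-05
 -1.13605178e+00 -1.16308939e+00]
```

```bash

python3 -m crank '[[0.3,-0.9,0,0,0,0],[0.3,-0.9,0,0,0,0],[0.3,-0.9,0,0,0,0],[0.3,-0.9,0,0,0,0],[0.3,-0.9,0,0,0,0]]' >/dev/null
python3 -m crank '[[0,0,-0.9,0,0,0],[0,0,-0.9,0,0,0],[0,0,-0.9,0,0,0],[0,0,0,0,0,0],[0,0,0,0,0,0]]'
```

```text
clock: 3.6
position: [470.1, -22.7, 146.0]
tcp_rot: [-0.001, -0.53, 0.848, -0.0]
wrist_force: [0.1, -0.1, 0.6]
width: 87.3
finger_force: 0.0
```

```bash

python3 -m crank '[[0,0,-0.9,0,0,0],[0,0,-0.9,0,0,0],[0,0,-0.9,0,0,0],[0,0,-0.9,0,0,0],[0,0,-0.07,0,0,0]]'
python3 -m crank '[[0,0,0,0,0,0],[0,0,0,0,0,0],[0,0,0,0,0,0],[0,0,0,0,0,0],[0,0,0,0,0,0]]' 0 15
python3 -m crank '[[0,0,0,0,0,0],[0,0,0,0,0,0],[0,0,0,0,0,0],[0,0,0,0,0,0],[0,0,0,0,0,0]]'
```

```text
clock: 4.1
position: [469.3, -22.7, 34.4]
tcp_rot: [-0.001, -0.53, 0.848, 0.0]
wrist_force: [-0.5, -0.6, 0.1]
width: 87.8
finger_force: 0.0
clock: 4.6
position: [470.4, -22.5, 36.1]
tcp_rot: [0.001, -0.529, 0.848, -0.0]
wrist_force: [-0.7, -0.1, -0.3]
width: 53.1
finger_force: 0.0
clock: 5.1
position: [470.2, -22.6, 35.6]
tcp_rot: [0.0, -0.529, 0.848, -0.0]
wrist_force: [-0.2, -0.7, 4.4]
width: 40.1
finger_force: 15.1
```

```bash

python3 -m crank '[[0,0,0.2,0,0,0],[0,0,0.6,0,0,0],[0,0,0.8,0,0,0],[0,0,0.9,0,0,0],[0,0,0,0,0,0]]'
python3 - <<'E'
from cell import capture
import cv2,numpy as np
a=[]
for n in("scene","top"):
    c=capture(n); a.append(c["image"][110:270,150:310])
cv2.imwrite("pics/g1.png",cv2.resize(np.hstack(a),None,fx=2.5,fy=2.5))
E
```

```text
clock: 5.6
position: [471.9, -22.1, 113.8]
tcp_rot: [0.003, -0.53, 0.848, -0.001]
wrist_force: [-0.2, 0.7, -0.3]
width: 40.3
finger_force: 14.9
```

View pics/g1.png

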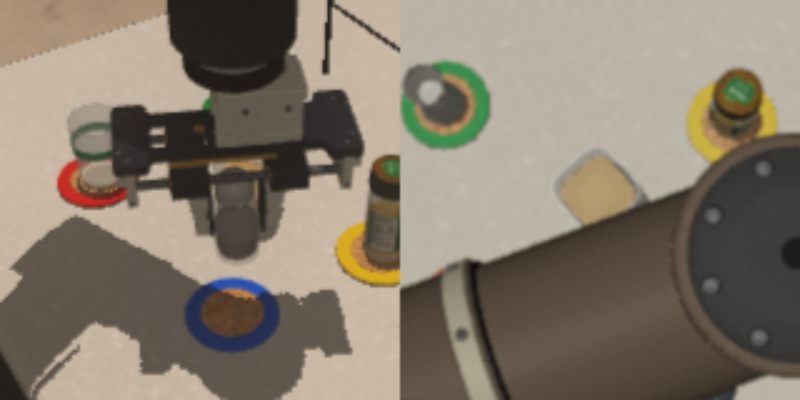

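The shaker hangs upright in the gripper and the blue coaster is clear. Now I'll put it aside at (470,-190).

```bash

python3 -m crank '[[0,-0.6,0,0,0,0],[0,-0.9,0,0,0,0],[0,-0.9,0,0,0,0],[0,-0.9,0,0,0,0],[0,-0.9,0,0,0,0]]' >/dev/null
python3 -m crank '[[0,-0.9,0,0,0,0],[0,-0.5,-0.5,0,0,0],[0,0,-0.9,0,0,0],[0,0,-0.6,0,0,0],[0,0,-0.3,0,0,0]]'
python3 -m crank '[[0,0,-0.2,0,0,0],[0,0,-0.1,0,0,0],[0,0,0,0,0,0],[0,0,0,0,0,0],[0,0,0,0,0,0]]'
```

```text
clock: 6.7
position: [467.8, -190.7, 38.8]
tcp_rot: [-0.002, -0.529, 0.849, 0.001]
wrist_force: [-0.2, -0.1, -0.9]
width: 40.1
finger_force: 14.9
clock: 7.2
position: [470.5, -190.6, 33.1]
tcp_rot: [0.001, -0.529, 0.848, -0.0]
wrist_force: [0.2, -0.9, -1.6]
width: 40.4
finger_force: 14.9
```

```bash

python3 -m crank '[[0,0,-0.05,0,0,0],[0,0,0,0,0,0],[0,0,0,0,0,0],[0,0,0,0,0,0],[0,0,0,0,0,0]]'
python3 -m crank '[[0,0,0,0,0,0],[0,0,0,0,0,0],[0,0,0,0,0,0],[0,0,0,0,0,0],[0,0,0,0,0,0]]' 1
python3 -m crank '[[0,0,0,0,0,0],[0,0,0.3,0,0,0],[0,0,0.9,0,0,0],[0,0,0.9,0,0,0],[0,0,0.9,0,0,0]]'
python3 - <<'E'
from cell import capture
import cv2,numpy as np
c=capture("scene"); cv2.imwrite("pics/p1.png",c["image"])
E
```

```text
clock: 7.7
position: [470.0, -190.7, 31.0]
tcp_rot: [0.0, -0.529, 0.848, -0.0]
wrist_force: [-0.2, 0.5, -0.3]
width: 40.3
finger_force: 14.9
clock: 8.2
position: [470.1, -190.6, 31.0]
tcp_rot: [0.0, -0.529, 0.848, -0.0]
wrist_force: [-0.1, -0.1, -0.1]
width: 74.7
finger_force: 0.0
clock: 8.7
position: [469.9, -190.7, 122.6]
tcp_rot: [0.0, -0.529, 0.848, -0.0]
wrist_force: [0.4, -0.2, -0.9]
width: 87.8
finger_force: 0.0
```

View pics/p1.png

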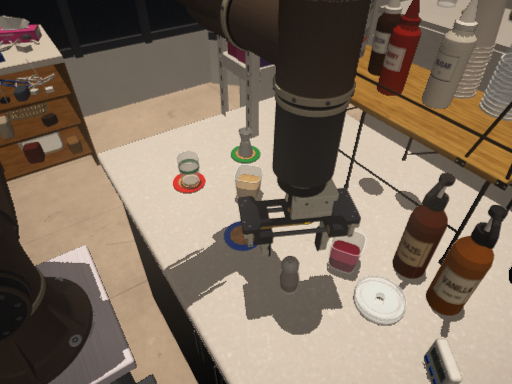

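The shaker stands upright aside, at scene pixel (290,275). Next is the glass.

```bash

python3 -m crank '[[-0.042,0.913,0,0,0,0],[-0.042,0.913,0,0,0,0],[-0.042,0.913,0,0,0,0],[-0.042,0.913,0,0,0,0],[-0.042,0.913,0,0,0,0]]' >/dev/null
python3 -m crank '[[-0.042,0.913,0,0,0,0],[-0.042,0.913,0,0,0,0],[-0.042,0.913,0,0,0,0],[-0.042,0.913,0,0,0,0],[-0.042,0.913,0,0,0,0]]' >/dev/null
python3 -m crank '[[-0.042,0.913,0,0,0,0],[-0.042,0.913,0,0,0,0],[-0.042,0.913,0,0,0,0],[-0.042,0.913,0,0,0,0],[-0.042,0.913,0,0,0,0]]' >/dev/null
python3 -m crank '[[0,0,0,0,0,0],[0,0,0,0,0,0],[0,0,0,0,0,0],[0,0,0,0,0,0],[0,0,0,0,0,0]]'
python3 - <<'E'
from cell import capture
import cv2,numpy as np
from h import *
c=capture("scene"); t=capture("top"); cv2.imwrite("pics/g2.png",np.hstack([cv2.resize(i,(400,480)) for i in (c["image"][110:230,140:240],t["image"][170:290,120:220])]))
E
```

```text
clock: 10.75
position: [451.2, 219.6, 121.1]
tcp_rot: [0.0, -0.529, 0.849, 0.0]
wrist_force: [-0.1, -0.8, -0.6]
width: 87.7
finger_force: 0.0
```

View pics/g2.png

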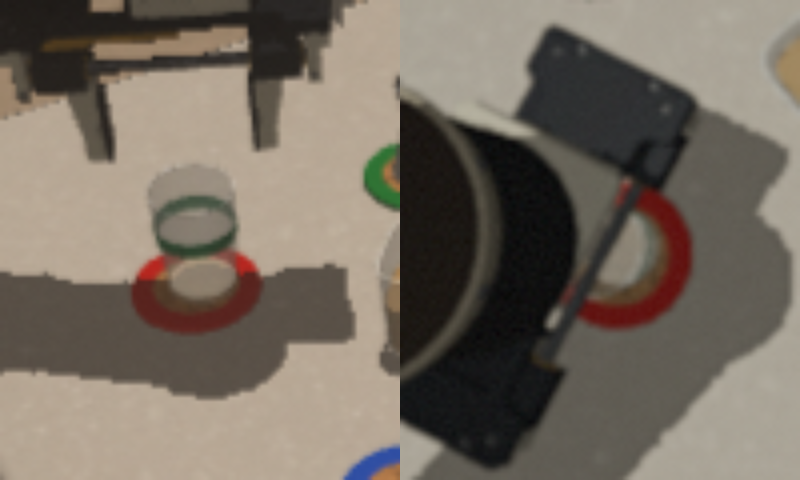

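The fingers straddle the glass, centred on its rim (scene crop (192,188)). Descending and gripping.

```bash

python3 -m crank '[[0,0,-0.9,0,0,0],[0,0,-0.9,0,0,0],[0,0,-0.6,0,0,0],[0,0,-0.27,0,0,0],[0,0,0,0,0,0]]'
python3 -m crank '[[0,0,0,0,0,0],[0,0,0,0,0,0],[0,0,0,0,0,0],[0,0,0,0,0,0],[0,0,0,0,0,0]]' 0 12
python3 -m crank '[[0,0,0,0,0,0],[0,0,0,0,0,0],[0,0,0,0,0,0],[0,0,0,0,0,0],[0,0,0,0,0,0]]'
python3 -m crank '[[0,0,0.2,0,0,0],[0,0,0.6,0,0,0],[0,0,0.8,0,0,0],[0,0,0.9,0,0,0],[0,0,0,0,0,0]]'
python3 - <<'E'
from cell import capture
import cv2,numpy as np
from h import *
c=capture("scene"); cv2.imwrite("pics/g3.png",cv2.resize(c["image"][60:260,110:310],(600,600)))
E
```

```text
clock: 11.35
position: [450.7, 219.6, 40.0]
tcp_rot: [-0.001, -0.529, 0.848, -0.0]
wrist_force: [-0.5, -0.5, 0.6]
width: 87.7
finger_force: 0.0
clock: 11.85
position: [451.3, 220.5, 41.3]
tcp_rot: [0.0, -0.529, 0.848, 0.0]
wrist_force: [-1.3, -0.3, 4.3]
width: 56.4
finger_force: 12.0
clock: 12.35
position: [451.3, 220.5, 41.3]
tcp_rot: [0.0, -0.529, 0.848, 0.0]
wrist_force: [-1.7, -0.4, 5.7]
width: 56.3
finger_force: 12.0
clock: 12.85
position: [452.8, 221.5, 119.3]
tcp_rot: [0.003, -0.53, 0.848, 0.0]
wrist_force: [0.9, 0.2, -0.2]
width: 56.5
finger_force: 12.0
```

View pics/g3.png

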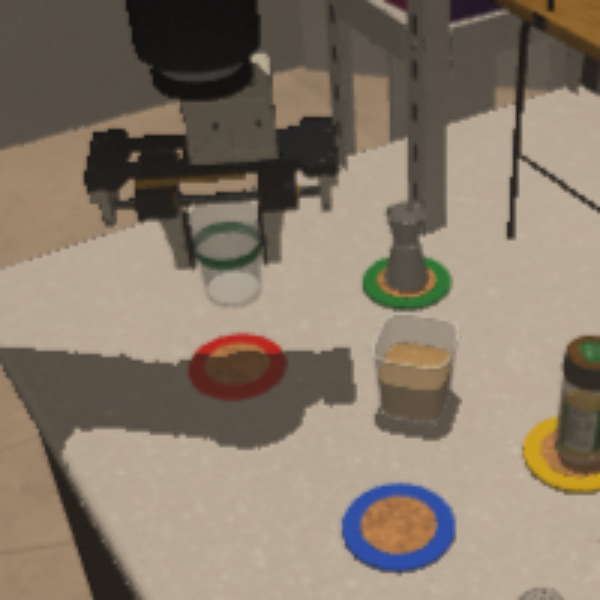

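The glass is held upright. Moving it to blue.

```bash

python3 -m crank '[[0.05,-0.5,0,0,0,0],[0.05,-0.9,0,0,0,0],[0.05,-0.9,0,0,0,0],[0.05,-0.9,0,0,0,0],[0.05,-0.9,0,0,0,0]]' >/dev/null
python3 -m crank '[[0.05,-0.9,0,0,0,0],[0.05,-0.9,0,0,0,0],[0.05,-0.9,0,0,0,0],[0.05,-0.9,0,0,0,0],[0.02,-0.4,-0.4,0,0,0]]'
python3 -m crank '[[0,0,-0.9,0,0,0],[0,0,-0.6,0,0,0],[0,0,-0.3,0,0,0],[0,0,-0.2,0,0,0],[0,0,0,0,0,0]]'
python3 -m crank '[[0,0,0,0,0,0],[0,0,0,0,0,0],[0,0,0,0,0,0],[0,0,0,0,0,0],[0,0,0,0,0,0]]'
```

```text
clock: 13.9
position: [464.7, -25.1, 103.7]
tcp_rot: [-0.0, -0.529, 0.849, -0.0]
wrist_force: [0.5, 0.4, -1.4]
width: 56.5
finger_force: 12.0
clock: 14.4
position: [464.7, -23.1, 43.2]
tcp_rot: [-0.001, -0.529, 0.848, 0.0]
wrist_force: [-0.6, 0.1, -1.4]
width: 56.5
finger_force: 12.0
clock: 14.9
position: [465.3, -22.7, 44.1]
tcp_rot: [0.0, -0.529, 0.848, -0.0]
wrist_force: [0.1, 0.2, -0.6]
width: 56.4
finger_force: 12.0
```

```bash

python3 -m crank '[[0,0,-0.08,0,0,0],[0,0,0,0,0,0],[0,0,0,0,0,0],[0,0,0,0,0,0],[0,0,0,0,0,0]]'
python3 -m crank '[[0,0,0,0,0,0],[0,0,0,0,0,0],[0,0,0,0,0,0],[0,0,0,0,0,0],[0,0,0,0,0,0]]' 1
python3 -m crank '[[0,0,0,0,0,0],[0,0,0.3,0,0,0],[0,0,0.9,0,0,0],[0,0,0.9,0,0,0],[0,0,0.9,0,0,0]]'
python3 - <<'E'
from cell import observe
print(observe()['position'])
E
```

```text
clock: 15.4
position: [465.2, -22.8, 41.4]
tcp_rot: [-0.0, -0.529, 0.848, 0.0]
wrist_force: [0.1, 0.3, -1.0]
width: 56.7
finger_force: 12.0
clock: 15.9
position: [465.2, -22.8, 41.5]
tcp_rot: [0.0, -0.529, 0.848, -0.0]
wrist_force: [-1.1, 0.4, -0.6]
width: 86.3
finger_force: 0.0
clock: 16.4
position: [465.1, -22.9, 133.1]
tcp_rot: [0.0, -0.529, 0.848, -0.0]
wrist_force: [0.5, 0.5, -0.5]
width: 87.2
finger_force: 0.0
[465.06963336 -22.89514321 133.11536762]
```

```bash

python3 -m crank '[[0.611,0.9,0,0,0,0],[0.611,0.9,0,0,0,0],[0.611,0.9,0,0,0,0],[0.611,0.9,0,0,0,0],[0.611,0.9,0,0,0,0]]' >/dev/null
python3 -m crank '[[0.611,0.9,0,0,0,0],[0.611,0.9,0,0,0,0],[0.611,0.9,0,0,0,0],[0.611,0.9,0,0,0,0],[0.611,0.9,0,0,0,0]]'
python3 -m crank '[[0,0,0,0,0,0],[0,0,0,0,0,0],[0,0,0,0,0,0],[0,0,0,0,0,0],[0,0,0,0,0,0]]'
python3 - <<'E'
from cell import capture
import cv2,numpy as np
c=capture("scene"); cv2.imwrite("pics/g4.png",cv2.resize(c["image"][30:270,130:370],(600,600)))
E
```

```text
clock: 17.4
position: [649.1, 248.3, 132.2]
tcp_rot: [0.0, -0.529, 0.848, -0.0]
wrist_force: [0.6, -0.7, 0.1]
width: 87.8
finger_force: 0.0
clock: 17.9
position: [648.3, 246.5, 132.1]
tcp_rot: [0.0, -0.529, 0.849, 0.0]
wrist_force: [-0.7, -0.2, -0.1]
width: 87.8
finger_force: 0.0
```

View pics/g4.png

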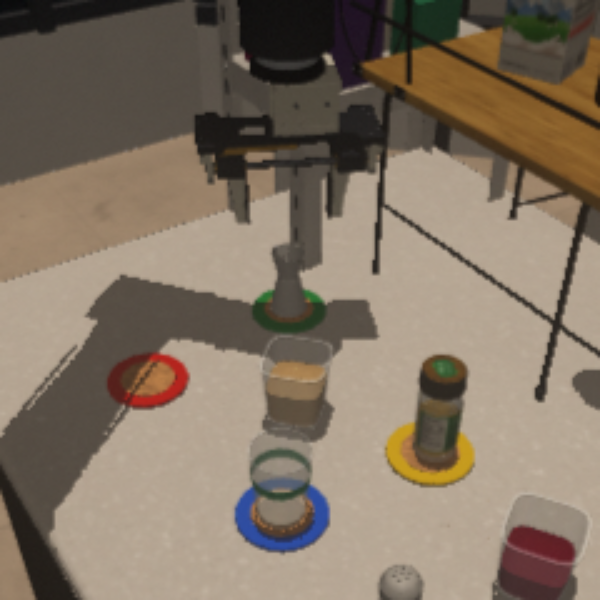

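The glass stands centred on blue, at about (283,515) in this crop. The gripper is over the jigger and clear of the post. Descending.

```bash

python3 -m crank '[[0,0,-0.9,0,0,0],[0,0,-0.9,0,0,0],[0,0,-0.8,0,0,0],[0,0,-0.33,0,0,0],[0,0,0,0,0,0]]'
python3 -m crank '[[0,0,0,0,0,0],[0,0,0,0,0,0],[0,0,0,0,0,0],[0,0,0,0,0,0],[0,0,0,0,0,0]]' 0 15
python3 -m crank '[[0,0,0,0,0,0],[0,0,0,0,0,0],[0,0,0,0,0,0],[0,0,0,0,0,0],[0,0,0,0,0,0]]'
python3 -m crank '[[0,0,0.2,0,0,0],[0,0,0.6,0,0,0],[0,0,0.9,0,0,0],[0,0,0.9,0,0,0],[0,0,0,0,0,0]]'
python3 - <<'E'
from cell import capture
import cv2,numpy as np
c=capture("scene"); cv2.imwrite("pics/g5.png",cv2.resize(c["image"][80:180,200:300],(500,500)))
E
```

```text
clock: 18.45
position: [647.7, 246.5, 42.2]
tcp_rot: [-0.001, -0.529, 0.849, -0.0]
wrist_force: [-0.9, -0.3, -0.1]
width: 87.6
finger_force: 0.0
clock: 18.95
position: [648.7, 247.4, 44.1]
tcp_rot: [0.0, -0.529, 0.848, 0.0]
wrist_force: [0.2, -0.0, -0.4]
width: 53.3
finger_force: 0.0
clock: 19.45
position: [648.6, 247.2, 43.6]
tcp_rot: [0.0, -0.529, 0.848, -0.0]
wrist_force: [1.1, -0.7, -0.8]
width: 36.2
finger_force: 15.0
clock: 19.95
position: [650.6, 248.4, 126.5]
tcp_rot: [0.003, -0.53, 0.848, -0.0]
wrist_force: [0.8, -0.0, -0.7]
width: 36.2
finger_force: 15.0
```

View pics/g5.png

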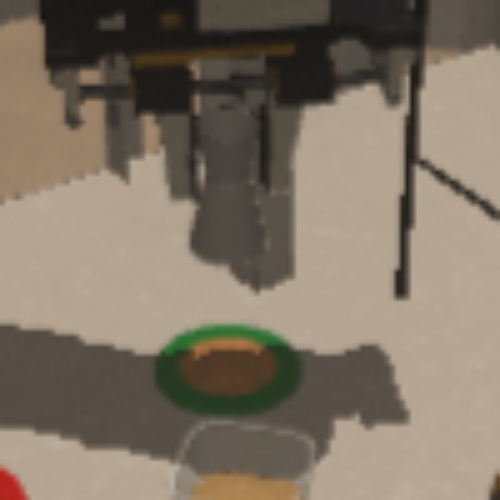

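The jigger is held upright. Moving it to red.

```bash

python3 -m crank '[[-0.5,-0.06,0,0,0,0],[-0.9,-0.11,0,0,0,0],[-0.9,-0.11,0,0,0,0],[-0.9,-0.11,0,0,0,0],[-0.9,-0.11,0,0,0,0]]' >/dev/null
python3 -m crank '[[-0.9,-0.11,0,0,0,0],[-0.9,-0.11,0,0,0,0],[-0.6,-0.08,0,0,0,0],[-0.25,-0.04,-0.4,0,0,0],[0,0,-0.9,0,0,0]]'
python3 -m crank '[[0,0,-0.6,0,0,0],[0,0,-0.4,0,0,0],[0,0,-0.2,0,0,0],[0,0,0,0,0,0],[0,0,0,0,0,0]]'
```

```text
clock: 21.0
position: [445.6, 222.6, 83.6]
tcp_rot: [0.002, -0.53, 0.848, 0.001]
wrist_force: [1.2, 1.2, -1.8]
width: 36.1
finger_force: 15.0
clock: 21.5
position: [446.1, 222.1, 46.7]
tcp_rot: [-0.0, -0.529, 0.848, -0.0]
wrist_force: [0.1, -0.2, -0.4]
width: 36.5
finger_force: 15.0
```

```bash

python3 -m crank '[[0,0,-0.085,0,0,0],[0,0,0,0,0,0],[0,0,0,0,0,0],[0,0,0,0,0,0],[0,0,0,0,0,0]]'
python3 -m crank '[[0,0,0,0,0,0],[0,0,0,0,0,0],[0,0,0,0,0,0],[0,0,0,0,0,0],[0,0,0,0,0,0]]' 1
python3 -m crank '[[0,0,0,0,0,0],[0,0,0.3,0,0,0],[0,0,0.9,0,0,0],[0,0,0.9,0,0,0],[0,0,0.9,0,0,0]]'
python3 -m crank '[[0,0,0.4,0,0,0],[0,0,0,0,0,0],[0,0,0,0,0,0],[0,0,0,0,0,0],[0,0,0,0,0,0]]'
```

```text
clock: 22.0
position: [446.1, 222.1, 44.2]
tcp_rot: [0.0, -0.529, 0.848, 0.0]
wrist_force: [-0.3, 0.7, -1.1]
width: 36.3
finger_force: 15.0
clock: 22.5
position: [446.1, 222.0, 44.1]
tcp_rot: [0.0, -0.529, 0.848, 0.0]
wrist_force: [0.2, 0.4, -0.2]
width: 70.8
finger_force: 0.0
clock: 23.0
position: [445.9, 221.9, 135.6]
tcp_rot: [0.0, -0.529, 0.848, -0.0]
wrist_force: [0.1, 1.0, -1.5]
width: 87.6
finger_force: 0.0
clock: 23.5
position: [445.5, 221.5, 144.9]
tcp_rot: [-0.001, -0.529, 0.848, -0.0]
wrist_force: [0.7, 0.2, 0.6]
width: 87.8
finger_force: 0.0
```

```bash

python3 -m crank '[[0.648,-0.857,0,0,0,0],[0.648,-0.857,0,0,0,0],[0.648,-0.857,0,0,0,0],[0.648,-0.857,0,0,0,0],[0.648,-0.857,0,0,0,0]]' >/dev/null
python3 -m crank '[[0.648,-0.857,0,0,0,0],[0.648,-0.857,0,0,0,0],[0.648,-0.857,0,0,0,0],[0.648,-0.857,0,0,0,0],[0.648,-0.857,0,0,0,0]]'
python3 -m crank '[[0,0,0,0,0,0],[0,0,0,0,0,0],[0,0,0,0,0,0],[0,0,0,0,0,0],[0,0,0,0,0,0]]'
python3 - <<'E'
from cell import capture
import cv2,numpy as np
c=capture("scene"); cv2.imwrite("pics/g6.png",cv2.resize(c["image"][80:280,160:360],(600,600)))
E
```

```text
clock: 24.5
position: [640.8, -36.4, 144.8]
tcp_rot: [-0.001, -0.529, 0.848, 0.0]
wrist_force: [-1.0, 1.2, 0.3]
width: 87.5
finger_force: 0.0
clock: 25.0
position: [640.2, -34.3, 146.2]
tcp_rot: [0.0, -0.53, 0.848, -0.0]
wrist_force: [0.0, -0.4, 0.5]
width: 87.5
finger_force: 0.0
```

View pics/g6.png

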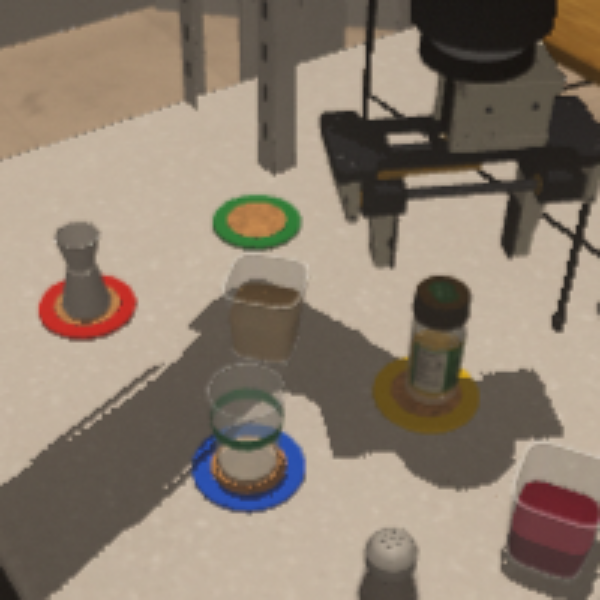

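The jigger stands on red, at crop (87,300). The gripper is above the jar cap, crop (442,295). Descending and gripping.

```bash

python3 -m crank '[[0,-0.04,-0.9,0,0,0],[0,0,-0.9,0,0,0],[0,0,-0.8,0,0,0],[0,0,-0.37,0,0,0],[0,0,0,0,0,0]]'
python3 -m crank '[[0,0,0,0,0,0],[0,0,0,0,0,0],[0,0,0,0,0,0],[0,0,0,0,0,0],[0,0,0,0,0,0]]' 0 15
python3 -m crank '[[0,0,0,0,0,0],[0,0,0,0,0,0],[0,0,0,0,0,0],[0,0,0,0,0,0],[0,0,0,0,0,0]]'
python3 -m crank '[[0,0,0.2,0,0,0],[0,0,0.7,0,0,0],[0,0,0.9,0,0,0],[0,0,0.9,0,0,0],[0,0,0.3,0,0,0]]'
```

```text
clock: 25.55
position: [639.4, -36.2, 55.5]
tcp_rot: [-0.001, -0.529, 0.848, 0.0]
wrist_force: [-0.5, 0.1, -0.0]
width: 87.7
finger_force: 0.0
clock: 26.05
position: [640.6, -36.3, 57.4]
tcp_rot: [0.0, -0.529, 0.848, -0.0]
wrist_force: [-0.6, -0.1, -0.3]
width: 53.1
finger_force: 0.0
clock: 26.55
position: [640.4, -36.3, 57.1]
tcp_rot: [0.0, -0.529, 0.848, -0.0]
wrist_force: [-0.2, 1.1, 2.7]
width: 44.1
finger_force: 15.0
clock: 27.05
position: [641.9, -36.2, 150.2]
tcp_rot: [0.002, -0.529, 0.848, -0.001]
wrist_force: [0.2, 0.2, -0.9]
width: 43.7
finger_force: 15.0
```

```bash

python3 -m crank '[[0.02,0.5,0,0,0,0],[0.02,0.9,0,0,0,0],[0.02,0.9,0,0,0,0],[0.02,0.9,0,0,0,0],[0.02,0.9,0,0,0,0]]' >/dev/null
python3 -m crank '[[0.02,0.9,0,0,0,0],[0.02,0.9,0,0,0,0],[0.02,0.9,0,0,0,0],[0.02,0.9,0,0,0,0],[0.02,0.9,0,0,0,0]]' >/dev/null
python3 -m crank '[[0.02,0.6,0,0,0,0],[0.02,0.24,-0.2,0,0,0],[0,0,-0.8,0,0,0],[0,0,-0.9,0,0,0],[0,0,-0.6,0,0,0]]'
python3 -m crank '[[0,0,-0.3,0,0,0],[0,0,-0.1,0,0,0],[0,0,0,0,0,0],[0,0,0,0,0,0],[0,0,0,0,0,0]]'
```

```text
clock: 28.55
position: [646.3, 245.9, 69.0]
tcp_rot: [-0.002, -0.529, 0.849, 0.0]
wrist_force: [0.5, -0.4, -1.0]
width: 43.2
finger_force: 15.0
clock: 29.05
position: [648.2, 247.2, 61.1]
tcp_rot: [0.001, -0.529, 0.848, 0.0]
wrist_force: [-0.3, 0.0, -1.1]
width: 43.8
finger_force: 15.0
```

Down 3.5 mm more, then release.

```bash

python3 -m crank '[[0,0,-0.08,0,0,0],[0,0,-0.04,0,0,0],[0,0,0,0,0,0],[0,0,0,0,0,0],[0,0,0,0,0,0]]'
python3 -m crank '[[0,0,0,0,0,0],[0,0,0,0,0,0],[0,0,0,0,0,0],[0,0,0,0,0,0],[0,0,0,0,0,0]]' 1
python3 -m crank '[[0,0,0,0,0,0],[0,0,0.3,0,0,0],[0,0,0.9,0,0,0],[0,0,0.9,0,0,0],[0,0,0.9,0,0,0]]'
python3 -m crank '[[0,0,0,0,0,0],[0,0,0,0,0,0],[0,0,0,0,0,0],[0,0,0,0,0,0],[0,0,0,0,0,0]]'
```

```text
clock: 29.55
position: [647.9, 247.2, 57.1]
tcp_rot: [0.0, -0.529, 0.848, -0.0]
wrist_force: [-2.1, 0.6, 5.5]
width: 43.5
finger_force: 15.0
clock: 30.05
position: [647.6, 246.8, 56.1]
tcp_rot: [-0.0, -0.529, 0.848, -0.0]
wrist_force: [-0.0, 0.2, 0.0]
width: 78.1
finger_force: 0.0
clock: 30.55
position: [647.7, 246.8, 148.0]
tcp_rot: [0.0, -0.529, 0.848, -0.0]
wrist_force: [0.1, 1.0, 0.4]
width: 87.6
finger_force: 0.0
clock: 31.05
position: [647.3, 246.7, 145.4]
tcp_rot: [-0.001, -0.529, 0.848, -0.0]
wrist_force: [0.3, 0.6, 0.4]
width: 87.4
finger_force: 0.0
```

```bash

python3 -m crank '[[-0.37,-0.911,0,0,0,0],[-0.37,-0.911,0,0,0,0],[-0.37,-0.911,0,0,0,0],[-0.37,-0.911,0,0,0,0],[-0.37,-0.911,0,0,0,0]]' >/dev/null
python3 -m crank '[[-0.37,-0.911,0,0,0,0],[-0.37,-0.911,0,0,0,0],[-0.37,-0.911,0,0,0,0],[-0.37,-0.911,0,0,0,0],[-0.37,-0.911,0,0,0,0]]' >/dev/null
python3 -m crank '[[-0.37,-0.911,0,0,0,0],[-0.37,-0.911,0,0,0,0],[-0.37,-0.911,0,0,0,0],[-0.37,-0.911,0,0,0,0],[-0.37,-0.911,0,0,0,0]]' >/dev/null
python3 -m crank '[[-0.37,-0.911,0,0,0,0],[0,0,0,0,0,0],[0,0,0,0,0,0],[0,0,0,0,0,0],[0,0,0,0,0,0]]'
python3 - <<'E'
from cell import capture
import cv2
c=capture("scene"); cv2.imwrite("pics/f0.png",c["image"][100:340,160:400])
E
```

```text
clock: 33.05
position: [470.4, -189.7, 146.2]
tcp_rot: [-0.0, -0.53, 0.848, 0.0]
wrist_force: [-0.0, 0.0, 0.3]
width: 87.6
finger_force: 0.0
```

View pics/f0.png

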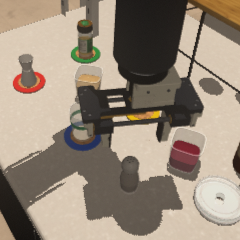

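The jar stands upright on green, at crop (86,45), and the gripper is above the shaker. Picking it up.

```bash

python3 -m crank '[[0,-0.03,-0.9,0,0,0],[0,0,-0.9,0,0,0],[0,0,-0.9,0,0,0],[0,0,-0.7,0,0,0],[0,0,-0.4,0,0,0]]'
python3 -m crank '[[0,0,0,0,0,0],[0,0,0,0,0,0],[0,0,0,0,0,0],[0,0,0,0,0,0],[0,0,0,0,0,0]]' 0 15
python3 -m crank '[[0,0,0,0,0,0],[0,0,0,0,0,0],[0,0,0,0,0,0],[0,0,0,0,0,0],[0,0,0,0,0,0]]'
python3 -m crank '[[0,0,0.2,0,0,0],[0,0,0.7,0,0,0],[0,0,0.9,0,0,0],[0,0,0.9,0,0,0],[0,0,0.9,0,0,0]]'
```

```text
clock: 33.6
position: [469.4, -190.7, 30.7]
tcp_rot: [-0.001, -0.53, 0.848, 0.001]
wrist_force: [-0.1, -0.5, 0.4]
width: 87.4
finger_force: 0.0
clock: 34.1
position: [470.5, -191.3, 33.1]
tcp_rot: [0.001, -0.529, 0.848, -0.0]
wrist_force: [-0.2, -0.3, -0.2]
width: 53.1
finger_force: 0.0
clock: 34.6
position: [470.1, -191.3, 32.5]
tcp_rot: [0.0, -0.529, 0.848, -0.0]
wrist_force: [-1.9, 0.6, 5.9]
width: 39.8
finger_force: 15.2
clock: 35.1
position: [469.7, -191.2, 141.4]
tcp_rot: [-0.0, -0.529, 0.848, 0.0]
wrist_force: [0.5, -0.4, -1.6]
width: 40.2
finger_force: 14.8
```

```bash

python3 -m crank '[[0.5,0.47,0,0,0,0],[0.9,0.843,0,0,0,0],[0.9,0.843,0,0,0,0],[0.9,0.843,0,0,0,0],[0.9,0.843,0,0,0,0]]' >/dev/null
python3 -m crank '[[0.9,0.843,0,0,0,0],[0.5,0.468,0,0,0,0],[0,0,-0.5,0,0,0],[0,0,-0.9,0,0,0],[0,0,-0.9,0,0,0]]'
python3 -m crank '[[0,0,-0.5,0,0,0],[0,0,-0.3,0,0,0],[0,0,-0.2,0,0,0],[0,0,0,0,0,0],[0,0,0,0,0,0]]'
```

```text
clock: 36.1
position: [635.2, -36.0, 70.1]
tcp_rot: [0.0, -0.529, 0.848, 0.0]
wrist_force: [-0.0, -0.2, -1.2]
width: 39.6
finger_force: 14.8
clock: 36.6
position: [635.5, -36.6, 42.0]
tcp_rot: [0.0, -0.529, 0.848, -0.0]
wrist_force: [1.2, 0.3, -0.6]
width: 39.7
finger_force: 14.8
```

```bash

python3 -m crank '[[0,0,-0.08,0,0,0],[0,0,-0.06,0,0,0],[0,0,0,0,0,0],[0,0,0,0,0,0],[0,0,0,0,0,0]]'
python3 -m crank '[[0,0,0,0,0,0],[0,0,0,0,0,0],[0,0,0,0,0,0],[0,0,0,0,0,0],[0,0,0,0,0,0]]' 1
python3 -m crank '[[0,0,0,0,0,0],[0,0,0.3,0,0,0],[0,0,0.9,0,0,0],[0,0,0.9,0,0,0],[0,0,0.9,0,0,0]]'
python3 -m crank '[[-0.5,0,0.6,0,0,0],[-0.9,-0.6,0.6,0,0,0],[-0.9,-0.9,0,0,0,0],[-0.9,-0.9,0,0,0,0],[-0.9,-0.9,0,0,0,0]]'
python3 -m crank '[[-0.5,-0.9,0,0,0,0],[-0.5,-0.9,0,0,0,0],[0,-0.9,0,0,0,0],[0,0,0,0,0,0],[0,0,0,0,0,0]]'
python3 - <<'E'
from cell import capture
import cv2,numpy as np
from h import *
cs={n:capture(n) for n in("scene","top")}
np.save
for n,c in cs.items(): np.savez(f"pics/{n}1.npz",**c)
co=dict(green=(648,247),red=(446,222),yellow=(635,-36.5),blue=(465,-23))
out=[]
for n,c in cs.items():
    r=[]
    for k,(x,y) in co.items():
        u,v=np.round(proj(c,(x,y,30))[0]).astype(int); r.append(cv2.resize(c["image"][v-30:v+30,u-25:u+25],(200,240),interpolation=cv2.INTER_CUBIC)); print(n,k,u-25,v-30)
    out.append(np.hstack(r))
cv2.imwrite("pics/f1.png",np.vstack(out))
# tub shift: compare images around tubs
for n in cs:
    o=np.load(f"pics/{n}0.npz")["image"]
    for t,(x,y) in dict(oats=(557,85),berries=(605,-220)).items():
        u,v=np.round(proj(cs[n],(x,y,37))[0]).astype(int)
        a,b=[cv2.cvtColor(i[v-20:v+20,u-20:u+20],cv2.COLOR_BGR2GRAY).astype(np.float32) for i in(o,cs[n]["image"])]
        print(n,t,cv2.phaseCorrelate(a,b,cv2.createHanningWindow((40,40),cv2.CV_32F)))
E
```

```text
clock: 37.1
position: [635.4, -36.6, 37.6]
tcp_rot: [0.0, -0.529, 0.848, -0.0]
wrist_force: [0.2, -0.1, 3.3]
width: 40.3
finger_force: 15.1
clock: 37.6
position: [634.9, -36.7, 36.9]
tcp_rot: [-0.0, -0.529, 0.848, 0.0]
wrist_force: [0.4, 1.3, 0.5]
width: 74.2
finger_force: 0.0
clock: 38.1
position: [635.0, -36.7, 128.8]
tcp_rot: [0.0, -0.529, 0.848, -0.0]
wrist_force: [0.9, -0.2, -0.3]
width: 87.6
finger_force: 0.0
clock: 38.6
position: [511.0, -136.4, 164.1]
tcp_rot: [0.001, -0.53, 0.848, -0.0]
wrist_force: [0.5, -1.7, 0.1]
width: 87.7
finger_force: 0.0
clock: 39.1
position: [481.9, -217.2, 163.7]
tcp_rot: [0.0, -0.529, 0.849, -0.0]
wrist_force: [-0.6, -0.3, -0.7]
width: 87.4
finger_force: 0.0
scene green 220 116
scene red 162 144
scene yellow 278 173
scene blue 217 198
top green 140 119
top red 148 203
top yellow 258 126
top blue 252 197
scene oats ((-0.35100669366676485, 0.253839220499561), 0.5285535371303558)
scene berries ((-0.0671799571012599, 0.07335555995368992), 0.8851699715852738)
top oats ((-0.49289640414199454, -0.28443438904840335), 0.5883357608318329)
top berries ((-0.03671375016606149, 0.03090684370789276), 0.5611531543731689)
```

View pics/f1.png

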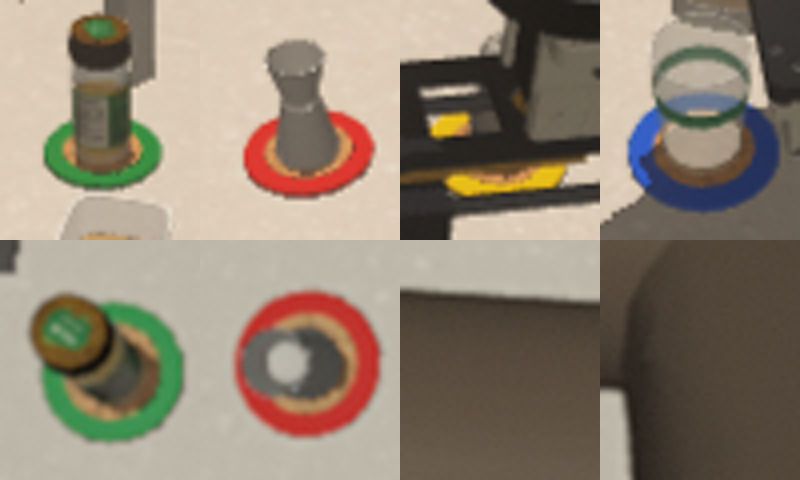

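Jar, jigger and glass are upright and centred; the arm hides yellow. I'll move it out of the way for one last look.

```bash

python3 -m crank '[[0,0.5,0.9,0,0,0],[-0.1,0.9,0.5,0,0,0],[-0.1,0.9,0,0,0,0],[-0.1,0.9,0,0,0,0],[-0.1,0.9,0,0,0,0]]' >/dev/null
python3 -m crank '[[-0.1,0.9,0,0,0,0],[-0.1,0.9,0,0,0,0],[-0.1,0.9,0,0,0,0],[-0.1,0.9,0,0,0,0],[-0.1,0.9,0,0,0,0]]' >/dev/null
python3 -m crank '[[0,0.9,0,0,0,0],[0,0.9,0,0,0,0],[0,0.9,0,0,0,0],[0,0.9,0,0,0,0],[0,0.9,0,0,0,0]]' >/dev/null
python3 -m crank '[[0,0.9,0,0,0,0],[0,0.9,0,0,0,0],[0,0,0,0,0,0],[0,0,0,0,0,0],[0,0,0,0,0,0]]'
python3 - <<'E'
from cell import capture
import cv2,numpy as np
from h import *
cs={n:capture(n) for n in("scene","top")}
r=[cv2.resize(cs["scene"]["image"][130:280,195:395],(400,300)),cv2.resize(cs["top"]["image"][110:260,200:400],(400,300))]
cv2.imwrite("pics/f2.png",np.hstack(r))
for n in cs:
    o=np.load(f"pics/{n}0.npz")["image"]
    for t,(x,y) in dict(oats=(557,85),berries=(605,-220)).items():
        u,v=np.round(proj(cs[n],(x,y,37))[0]).astype(int)
        a,b=[cv2.cvtColor(i[v-20:v+20,u-20:u+20],cv2.COLOR_BGR2GRAY).astype(np.float32) for i in(o,cs[n]["image"])]
        print(n,t,cv2.phaseCorrelate(a,b,cv2.createHanningWindow((40,40),cv2.CV_32F)))
E
```

```text
clock: 41.2
position: [454.5, 230.2, 205.1]
tcp_rot: [-0.0, -0.53, 0.848, -0.0]
wrist_force: [0.5, -0.6, -1.1]
width: 87.9
finger_force: 0.0
scene oats ((0.04128330291535676, -0.03869649847501222), 0.9975358667969704)
scene berries ((0.04662666751699973, -0.006086447367874115), 0.974670258462429)
top oats ((-0.06332922817568232, 0.022698631466404606), 0.9308644139766693)
top berries ((0.1858750139107741, 0.04612123482312214), 0.9155215063691139)
```

View pics/f2.png

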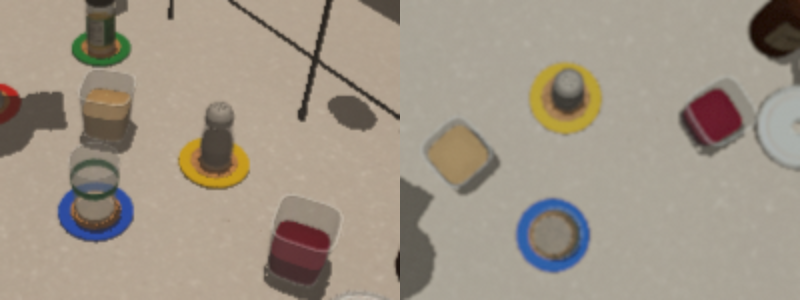

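The shaker is centred on yellow, at crop (215,155), the glass is centred on blue, and neither tub has moved. Handing in.

```bash
python3 -c "
from cell import close_job;print(close_job())"
```

```text
the job is handed in; nothing more can be done
None
```

All four things are back upright in the middle of their own coasters and both topping tubs are where they were; I handed the job in at about 41 s on the robot's clock.

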